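# Put the tank gear back on its own stands

### The arm

A 6-joint arm with a two-finger parallel gripper is mounted at the origin on the work surface. World frame = base frame: x ahead of the robot, y to its left, z up, the work surface at z = 0. Lengths are in mm, angles in rad, forces in N, time in s.
With the tool pointing down it reaches from about 275 to 1000 mm from the base axis. Payload 8.4 kg.
Tool frame: the origin (TCP) lies midway between the tips of the shut fingers; the grasp point (between the pads) lies 19 mm behind it; z points along the fingers, y is the line along which they close (so a half turn about z gives the same grasp; the last joint's range is limited). The gripper opens to 85 mm and grips with 20 to 120 N. Pads are 22 mm wide; open, the fingers measure 114 mm over their backs; the gripper's body (76 mm by 85 mm) begins 54 mm behind the grasp point. The pads swing forward as they close: fully open they stand 13 mm farther back than shut.
Start: joints at [1.292, 0.353, 1.633, -0, 1.155, -0.002], TCP at [170.798, 601.212, 231.281] pointing down, gripper open.
Joint ranges: [-2.63, 2.63], [-0.92, 2.1], [0.06, 2.66], [-1.3, 4.44], [0, 2.69], [-3.02, 3.02]. Speed limits (rad/s): [2.22, 2.22, 2.79, 3.14, 3.14, 3.14].

### API

Orientations are given as [roll, pitch, yaw] about the fixed x, y, z axes, in that order (R = Rz(yaw) Ry(pitch) Rx(roll)).
In Python, from rig import * gives the robot as it stands.
- The arm moves only by the shell command python3 -m jog 'ROWS' [FORCE]. ROWS is JSON, a list of rows, each an object of numbers: "x", "y", "z": the shift along the tool's x, y, z in cm; "spin": the turn about the tool's z in rad; "grip": the closure, from 0 (fully open) to 1 (shut). In form: [{"x": .., "y": .., "z": .., "spin": .., "grip": ..}, ...]. A call has 1 to 20 rows; each row shifts and turns the commanded pose from where the row before left it, along the tool's axes as they then stand; what a row does not reach is not made up. A row lasts 1/12 s, in which the tool goes at most 41.7 mm and 7.16 degrees, less where a joint would pass 70% of its speed; a pose out of reach is approached as far as the arm can. A call with a gripper value outside its range is refused whole. The fingers move at their own pace and stop on an object; FORCE is the grip in N (left out, the last holds). Time passes only in rows, so rows that do not move let the fingers close. It gives the time, the measured TCP pose, the force, the opening and the grip force at its end, in the units of the state.
- sense(): the state, without advancing time (a new reading comes with each control period).
- grab_frame(name): name is "scene" or "top"; returns a dict with "pixels" (384x512x3 uint8, blue, green, red), "camera_matrix" (3x3 intrinsics, pixels), "rvec" (rotation vector, rad) and "tvec" (3), from world to camera coordinates, as OpenCV has them. Camera axes: x right, y down, z forward; pixel columns grow to the right and rows downward; lengths in mm; the calibration is good to about 2 mm. A picture is of the moment at which its call begins. There is no depth.
- sign_off(): hands the job in; it is judged then, once.
The state is a dict: "clock": time; "qpos": joint angles; "qvel": joint speeds; "joint_efforts": joint torques, N m; "eef_pos": TCP position; "tcp_rot": TCP orientation; "contact_force": force on the tool from outside, world axes, zero at the start; "wrist_torque": the same for the moment, N m; "opening": opening from 0.0 (shut) to 1.0 (fully open); "grasp_force": force on a finger pad.
Only numpy, scipy, OpenCV 4.12 (cv2) and the standard library are available. Lean on these libraries where they do the work, as an engineer would, in place of code of your own. Each camera call takes 0.05 s, during which the arm holds its last target. There are 200 camera calls.

### The job

After the tank clean the cave, the jar and the feeding ring were all set down in the wrong places. Put each upright in the middle of its own place: the black rock cave on the slatted drainer, the glass specimen jar on the round cork coaster and the white feeding ring on the square slate plate. All three places are taken, but the oblong rubber mat is free if you need a spot on the way; set each thing down gently without dropping it, and leave the food tub, the bottle and the magnet cleaner where they stand.

Things in the scene. Friction and masses are not known exactly. Their poses are not given: they have to be found in the camera images.
- cave: black ceramic rock cave, 94 long (its x) x 58 wide (its y) x 64 mm high, 180 to 365 g, with flat upright long sides; grip it across its width (58 mm) at about half height. The sides are 58 mm apart up to 22 mm, 56 mm apart up to 44 mm, 54 mm above that. A tunnel 28 mm wide opens at its -x end. Origin: centre of its underside, z up. Starts on the cork coaster
- jar: empty open glass specimen jar, round, 54 mm outside diameter, 85 mm high, wall 3 mm, slight neck above 68 mm, 110 to 225 g; grip it across the outside below the neck (about 50 mm up). Origin: centre of its underside, z up. Starts on the slate plate
- feed_ring: white plastic feeding ring lying flat: outside diameter 92, inside diameter 68 (so the rim is 12 mm thick), 18 mm high, about 35 g; its opening goes right through. Grip the rim from above, one finger inside and one outside. Origin: centre of the ring at its underside, z up. Starts on the slatted drainer
- drainer: grey slatted draining rack, 140 (its x) x 104 (its y) mm, top 20 mm above the shelf, fixed; 8 mm slats along its y with 7.5 mm gaps. The cave's own place. Origin: centre of its underside; things stand 20 mm above it
- cork: round cork coaster, 116 mm diameter, 8 mm thick, fixed. The jar's own place. Origin: centre of its underside; things stand 8 mm above it
- slate: square grey slate plate, 120 x 120 x 8 mm, fixed. The feeding ring's own place. Origin: centre of its underside; things stand 8 mm above it
- mat: oblong ribbed black rubber mat, 150 (its x) x 110 (its y) x 4 mm, fixed, empty at the start: the free spot. Origin: centre of its underside; things stand 4 mm above it
- tub: round closed food tub with a white cap, 66 mm diameter, 70 mm high, standing on the shelf among the places; to be left alone. Origin: centre of its underside
- magnet: magnet glass cleaner, a black and grey block 46 x 70 mm with a handle, 48 mm high, standing between the two farther spots; to be left alone. Origin: centre of its underside
- bottle: upright white water-conditioner bottle with a black cap, 52 mm diameter, 135 mm high, the tallest thing within the working area: carry things over it or clear of it; to be left alone. Origin: centre of its underside. (The remaining equipment stands outside the working area, along the back and sides, at most 200 mm high)
Mind the look-alikes: they are no part of the job. There is more than one size of the drainer; the job needs the larger. Several things have the shape of the cave; the one meant has the colours described above.

How it is judged (in metres and radians):
At the end, for the whole second after the job is handed in: The cave stands on the slatted drainer, the jar on the cork coaster and the feeding ring lies on the slate plate, each upright (within 0.1 rad), resting on it (height within 4 mm), its centre within 15 mm of the middle of its place, released and at rest (horizontal distance between cave and drainer below 0.015 m and z of cave in the frame of drainer between 0.016 and 0.024 m and angle between each of cave, jar, feed_ring's own z axis and vertical below 0.1 rad and linear speed of each of cave, jar, feed_ring below 0.02 m/s and angular speed of each of cave, jar, feed_ring below 0.15 rad/s and contact force between each of cave, jar, feed_ring and the fingers below 0.05 N and horizontal distance between jar and cork below 0.015 m and z of jar in the frame of cork between 0.004 and 0.012 m and horizontal distance between feed_ring and slate below 0.015 m and z of feed_ring in the frame of slate between 0.004 and 0.012 m); the robot touches nothing.
It fails at once if the cave, the jar or the ring is dropped (falls unheld from more than about 25 mm) or thrown ((linear speed of cave above 0.7 m/s and contact force between cave and the fingers below 0.01 N) or (linear speed of jar above 0.7 m/s and contact force between jar and the fingers below 0.01 N) or (linear speed of feed_ring above 0.7 m/s and contact force between feed_ring and the fingers below 0.01 N)).
It fails at once if the glass jar is tipped over (angle between jar's own z axis and vertical above 0.7 rad).
It fails at once if the food tub is shifted by more than 20 mm or knocked over (distance of tub from where it was at the start of the episode above 0.02 m or angle between tub's own z axis and vertical above 0.3 rad).
It fails at once if the magnet cleaner is shifted by more than 20 mm or knocked over (distance of magnet from where it was at the start of the episode above 0.02 m or angle between magnet's own z axis and vertical above 0.3 rad).
It fails at once if the bottle is shifted by more than 20 mm or knocked over (distance of bottle from where it was at the start of the episode above 0.02 m or angle between bottle's own z axis and vertical above 0.3 rad).
It also fails if it takes over 109 s, if anything falls off the work surface, if the arm or the gripper's body presses on something with over 40 N, if the wrist force passes 120 N, or if a joint passes its speed limit or range.

## Working session

There is one attempt and no reset: what is moved stays moved. The work goes in short steps, Python scripts to look and compute and a shell command to move; the robot and the scene stay as the last step left them, time stands still between calls to the robot, and variables do not carry over. Pictures are saved under pics/ and viewed, at most 14 in all, crops included, and the job is handed in when it is done.

```bash
mkdir -p pics
python3 - <<'E'
from rig import *
import cv2,pickle
s=sense();print(s['eef_pos'],s['tcp_rot'],s['clock'],s['opening'])
for n in("top","scene"):
    f=grab_frame(n);pickle.dump(f,open(n+'.pkl','wb'))
    cv2.imwrite(f'pics/{n}0.png',cv2.resize(f['pixels'],(800,600),interpolation=cv2.INTER_CUBIC))
    R=cv2.Rodrigues(f['rvec'])[0];print(n,(-R.T@f['tvec'].reshape(3)),f['camera_matrix'])
E
```

```text
[170.68883116 600.73679324 230.55742959] [-3.14020406e+00  1.54489427e-05  2.86479619e+00] 0.0 0.9979565554044024
top [ 371.6641752   -60.81055752 1244.67340609] [[425.45060226   0.         244.97676172]
 [  0.         425.45060226 190.40548834]
 [  0.           0.           1.        ]]
scene [1017.79968697 -700.17073034  884.79893052] [[441.81875711   0.         257.0580082 ]
 [  0.         441.81875711 190.79810563]
 [  0.           0.           1.        ]]
```

View pics/top0.png

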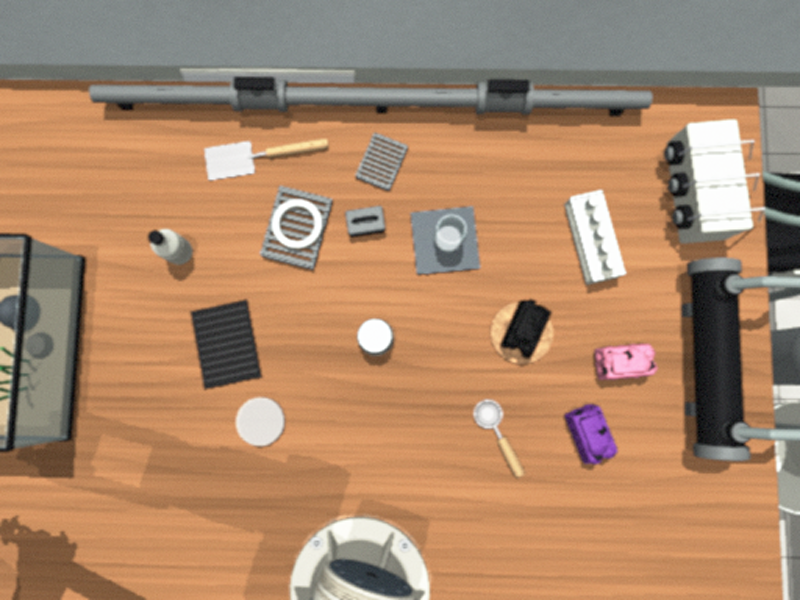

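View pics/scene0.png

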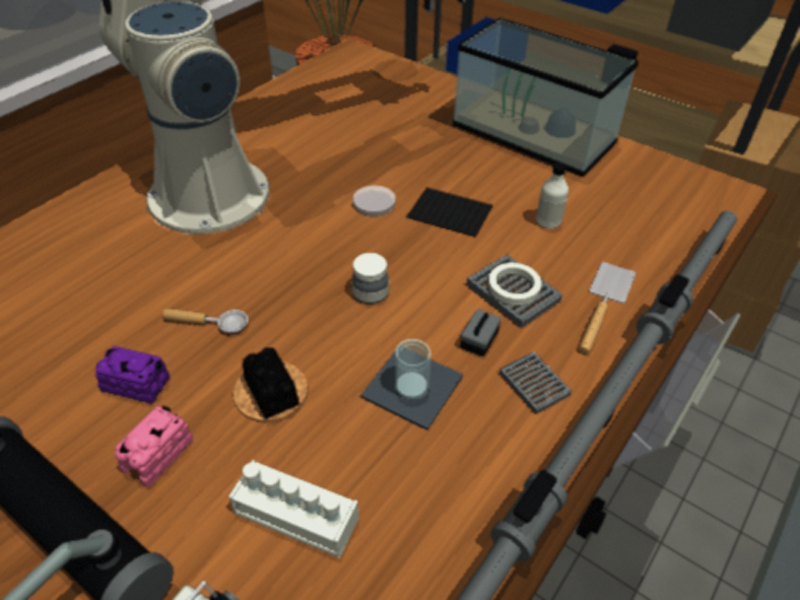

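```bash
cat > h.py <<'E'
import cv2,numpy as np,pickle
def P(f):
    R=cv2.Rodrigues(np.float64(f['rvec']))[0];return f['camera_matrix']@np.c_[R,np.float64(f['tvec']).reshape(3)]
def Hz(f,z):  # world xy at height z -> pixel
    M=P(f);return np.c_[M[:,0],M[:,1],M[:,2]*z+M[:,3]]
def w(f,u,v,z):
    q=np.linalg.inv(Hz(f,z))@[u,v,1];return q[:2]/q[2]
def rect(f,cx,cy,z,half=70,s=2.05):
    # image right = -y, up = +x
    n=int(2*half*s);A=np.array([[0,-1/s,cx+half],[-1/s,0,cy+half],[0,0,1]])
    im=cv2.warpPerspective(f['pixels'],Hz(f,z)@A,(n,n),flags=cv2.INTER_CUBIC|cv2.WARP_INVERSE_MAP)
    for d in range(-60,61,20):
        p=int((half+d)*s)
        cv2.putText(im,str(int(round(cx-d))),(0,p+4),0,.33,(0,255,255),1);cv2.line(im,(26,p),(32,p),(0,255,255),1)
        cv2.putText(im,str(int(round(cy-d))),(p-10,10),0,.33,(0,255,255),1);cv2.line(im,(p,13),(p,19),(0,255,255),1)
    return im
def grid(f,items):
    t=[rect(f,*i) for i in items];return np.vstack([np.hstack(t[i:i+2]) for i in range(0,len(t),2)])
E
python3 - <<'E'
from h import *
f=pickle.load(open('top.pkl','rb'));S=512/800
it=[]
for n,u,v,z in [('drain',297,228,20),('slate',445,240,8),('cork',522,332,8),('mat',226,344,4)]:
    c=w(f,u*S,v*S,z);print(n,c);it.append((round(c[0],-1),round(c[1],-1),z))
for n,u,v,z in [('tub',375,334,70),('mag',366,222,30),('botcap',155,237,135),('cavetop',526,326,72),('ring',298,224,38),('jarrim',451,229,93)]: print(n,w(f,u*S,v*S,z))
cv2.imwrite('pics/rect0.png',grid(f,it))
E
```

```text
drain [650.80333738 133.99293703]
slate [ 634.62652637 -145.64760392]
cork [ 463.12402369 -289.67416287]
mat [430.58950877 262.0587857 ]
tub [450.16596854 -19.28369504]
mag [661.91322673   3.48645232]
botcap [605.16308639 359.35775365]
cavetop [ 469.09615059 -284.89268375]
ring [654.3183343  129.53748935]
jarrim [ 636.47749327 -150.20611386]
```

View pics/rect0.png

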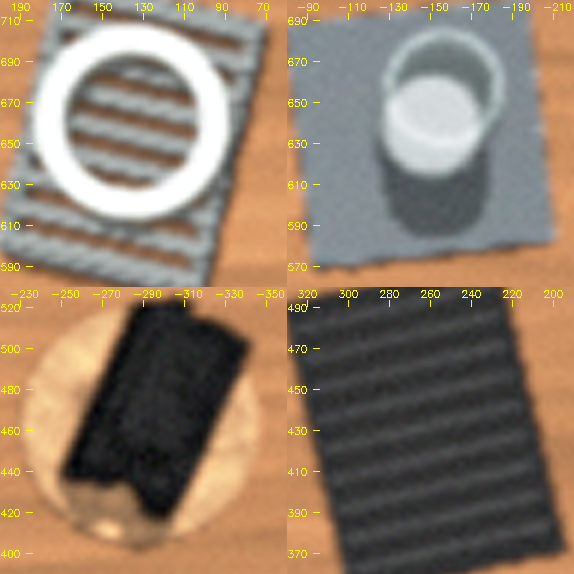

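Candidates in top0.png:
- Cave: black at (526,329), pink at (625,362), purple at (592,434). I choose black.
- Drainer: large at (297,228), small at (382,161). I choose large.
- Round plates: cork at (522,332), white dish at (260,422). I choose cork.

The rectified crop confirms these choices: black cave on cork, jar on slate, ring on the large drainer. The order will be ring to mat, cave to drainer, jar to cork, ring to slate.

```bash
python3 -m jog '[{"x":-3.3,"y":-1.54,"grip":0.45},{"x":-3.3,"y":-1.54,"grip":0.45},{"x":-3.3,"y":-1.54,"grip":0.45},{"x":-3.3,"y":-1.54,"grip":0.45},{"x":-3.3,"y":-1.54,"grip":0.45},{"x":-3.3,"y":-1.54,"grip":0.45},{"x":-3.3,"y":-1.54,"grip":0.45},{"x":-3.3,"y":-1.54,"grip":0.45},{"x":-3.3,"y":-1.54,"grip":0.45},{"x":-3.3,"y":-1.54,"grip":0.45},{"x":-3.3,"y":-1.54,"grip":0.45},{"x":-3.3,"y":-1.54,"grip":0.45},{"x":-3.3,"y":-1.54,"grip":0.45},{"x":-3.3,"y":-1.54,"grip":0.45},{"x":-3.3,"y":-1.54,"grip":0.45},{"x":-3.3,"y":-1.54,"grip":0.45},{"x":-3.3,"y":-1.54,"grip":0.45},{"x":-3.3,"y":-1.54,"grip":0.45},{"grip":0.45},{"grip":0.45}]' 25
```

```text
schema error: expected keys x, y, z, spin, grip
```

```bash
cat >> h.py <<'E'
def go(tx,ty,tz,yaw=None):
    from rig import sense
    s=sense();p=s['eef_pos'];a=s['tcp_rot'][2];R=cv2.Rodrigues(np.float64([0,0,a]))[0]@np.diag([1,-1,-1])
    d=R.T@(np.array([tx,ty,tz])-p)/10
    print('t',round(s['clock'],2),'at',p.round(1),'yaw',round(a,3),'rp',s['tcp_rot'][:2].round(3),'need cm',d.round(2),'spin',0 if yaw is None else round((a-yaw+np.pi)%(2*np.pi)-np.pi,3),'open',round(s['opening'],3),'F',round(s['grasp_force'],1))
E
python3 -m jog '[{"x":-3.3,"y":-1.54,"z":0,"spin":0,"grip":0.45},{"x":-3.3,"y":-1.54,"z":0,"spin":0,"grip":0.45},{"x":-3.3,"y":-1.54,"z":0,"spin":0,"grip":0.45},{"x":-3.3,"y":-1.54,"z":0,"spin":0,"grip":0.45},{"x":-3.3,"y":-1.54,"z":0,"spin":0,"grip":0.45},{"x":-3.3,"y":-1.54,"z":0,"spin":0,"grip":0.45},{"x":-3.3,"y":-1.54,"z":0,"spin":0,"grip":0.45},{"x":-3.3,"y":-1.54,"z":0,"spin":0,"grip":0.45},{"x":-3.3,"y":-1.54,"z":0,"spin":0,"grip":0.45},{"x":-3.3,"y":-1.54,"z":0,"spin":0,"grip":0.45},{"x":-3.3,"y":-1.54,"z":0,"spin":0,"grip":0.45},{"x":-3.3,"y":-1.54,"z":0,"spin":0,"grip":0.45},{"x":-3.3,"y":-1.54,"z":0,"spin":0,"grip":0.45},{"x":-3.3,"y":-1.54,"z":0,"spin":0,"grip":0.45},{"x":-3.3,"y":-1.54,"z":0,"spin":0,"grip":0.45},{"x":-3.3,"y":-1.54,"z":0,"spin":0,"grip":0.45},{"x":-3.3,"y":-1.54,"z":0,"spin":0,"grip":0.45},{"x":-3.3,"y":-1.54,"z":0,"spin":0,"grip":0.45},{"x":0,"y":0,"z":0,"spin":0,"grip":0.45},{"x":0,"y":0,"z":0,"spin":0,"grip":0.45}]' 25
python3 -c "from h import *;go(667.2,171.2,70)"
```

```text
clock: 1.77
eef_pos: [667.1, 170.6, 230.3]
tcp_rot: [-3.141, -0.001, 2.862]
contact_force: [-0.9, -0.3, 0.0]
opening: 0.551
grasp_force: 0.0
t 1.77 at [667.1 170.6 230.3] yaw 2.862 rp [-3.141e+00 -1.000e-03] need cm [1.000e-02 6.000e-02 1.603e+01] spin 0 open 0.551 F 0.0
```

```bash
python3 -m jog '[{"x":0,"y":0,"z":3,"spin":0,"grip":0.45},{"x":0,"y":0,"z":3,"spin":0,"grip":0.45},{"x":0,"y":0,"z":3,"spin":0,"grip":0.45},{"x":0,"y":0,"z":3,"spin":0,"grip":0.45},{"x":0,"y":0,"z":3,"spin":0,"grip":0.45},{"x":0,"y":0,"z":2,"spin":0,"grip":0.45},{"x":0,"y":0,"z":1.5,"spin":0,"grip":0.45},{"x":0,"y":0,"z":1,"spin":0,"grip":0.45},{"x":0,"y":0,"z":1.0,"spin":0,"grip":0.45},{"x":0,"y":0,"z":0,"spin":0,"grip":0.45},{"x":0,"y":0,"z":0,"spin":0,"grip":0.45}]' 25
python3 - <<'E'
from h import *
from rig import *
go(667,171,24)
f=grab_frame("scene");cv2.imwrite('pics/s1.png',cv2.resize(f['pixels'][120:270,230:430],(800,600),interpolation=cv2.INTER_CUBIC))
E
```

```text
clock: 2.68
eef_pos: [666.6, 172.5, 26.7]
tcp_rot: [3.141, 0.0, 2.865]
contact_force: [0.9, 0.3, 0.9]
opening: 0.549
grasp_force: 0.0
t 2.68 at [666.6 172.5  26.7] yaw 2.865 rp [3.141 0.   ] need cm [-0.08 -0.14  0.27] spin 0 open 0.549 F 0.0
```

View pics/s1.png

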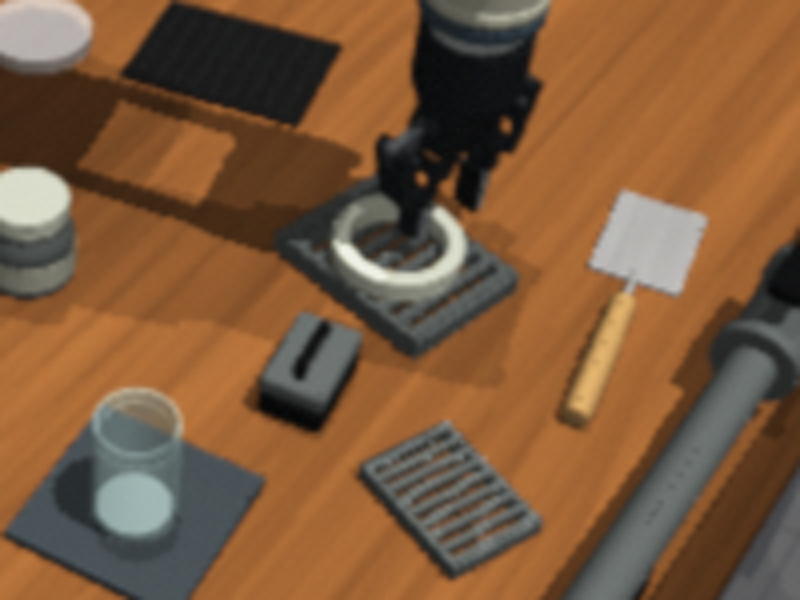

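The picture shows the inner finger inside the ring at (412,222) and the outer finger outside at (470,190). I go down 2 mm and close.

```bash
python3 -m jog '[{"x":0,"y":-0.1,"z":0.2,"spin":0,"grip":0.45},{"x":0,"y":0,"z":0,"spin":0,"grip":0.7},{"x":0,"y":0,"z":0,"spin":0,"grip":0.8},{"x":0,"y":0,"z":0,"spin":0,"grip":0.9},{"x":0,"y":0,"z":0,"spin":0,"grip":1},{"x":0,"y":0,"z":0,"spin":0,"grip":1},{"x":0,"y":0,"z":0,"spin":0,"grip":1},{"x":0,"y":0,"z":-0.5,"spin":0,"grip":1},{"x":0,"y":0,"z":-1,"spin":0,"grip":1},{"x":0,"y":0,"z":-2,"spin":0,"grip":1},{"x":0,"y":0,"z":-2.5,"spin":0,"grip":1},{"x":0,"y":0,"z":-2,"spin":0,"grip":1},{"x":0,"y":0,"z":-1,"spin":0,"grip":1},{"x":0,"y":0,"z":0,"spin":0,"grip":1}]' 25
python3 -c "from h import *;go(442,300,30)"
```

```text
clock: 3.9
eef_pos: [667.8, 171.7, 117.5]
tcp_rot: [3.139, 0.004, 2.865]
contact_force: [0.7, -0.1, -0.3]
opening: 0.135
grasp_force: 24.8
t 3.9 at [667.8 171.7 117.5] yaw 2.865 rp [3.139 0.004] need cm [25.23  6.17  8.75] spin 0 open 0.135 F 24.8
```

```bash
python3 -m jog '[{"x":1,"y":0.24,"z":0,"spin":0,"grip":1},{"x":2,"y":0.5,"z":0,"spin":0,"grip":1},{"x":2.5,"y":0.62,"z":0,"spin":0,"grip":1},{"x":2.5,"y":0.62,"z":0,"spin":0,"grip":1},{"x":2.5,"y":0.6,"z":0,"spin":0,"grip":1},{"x":2.5,"y":0.6,"z":0,"spin":0,"grip":1},{"x":2.5,"y":0.6,"z":0,"spin":0,"grip":1},{"x":2.5,"y":0.6,"z":0,"spin":0,"grip":1},{"x":2.5,"y":0.6,"z":1,"spin":0,"grip":1},{"x":2.2,"y":0.6,"z":1.5,"spin":0,"grip":1},{"x":1.5,"y":0.4,"z":1.5,"spin":0,"grip":1},{"x":1,"y":0.2,"z":1.5,"spin":0,"grip":1},{"x":0,"y":0,"z":1.5,"spin":0,"grip":1},{"x":0,"y":0,"z":1,"spin":0,"grip":1},{"x":0,"y":0,"z":0,"spin":0,"grip":1},{"x":0,"y":0,"z":0,"spin":0,"grip":1}]' 25
python3 -c "from h import *;go(442,300,9)"
```

```text
clock: 5.23
eef_pos: [439.8, 299.0, 33.4]
tcp_rot: [-3.14, -0.002, 2.865]
contact_force: [-0.0, 0.0, -0.1]
opening: 0.128
grasp_force: 24.9
t 5.23 at [439.8 299.   33.4] yaw 2.865 rp [-3.14e+00 -2.00e-03] need cm [-0.18  0.16  2.44] spin 0 open 0.128 F 24.9
```

```bash
python3 -m jog '[{"x":0,"y":0,"z":0.8,"spin":0,"grip":1},{"x":0,"y":0,"z":0.8,"spin":0,"grip":1},{"x":0,"y":0,"z":0.4,"spin":0,"grip":1},{"x":0,"y":0,"z":0.2,"spin":0,"grip":1},{"x":0,"y":0,"z":0.2,"spin":0,"grip":1},{"x":0,"y":0,"z":0,"spin":0,"grip":1},{"x":0,"y":0,"z":0,"spin":0,"grip":1}]' 25
python3 -c "from h import *;go(442,300,9)"
```

```text
clock: 5.82
eef_pos: [440.8, 299.6, 10.3]
tcp_rot: [3.141, 0.0, 2.865]
contact_force: [0.1, -0.4, 0.0]
opening: 0.132
grasp_force: 24.8
t 5.82 at [440.8 299.6  10.3] yaw 2.865 rp [3.141 0.   ] need cm [-0.11  0.07  0.13] spin 0 open 0.132 F 24.8
```

```bash
python3 -m jog '[{"x":0,"y":0,"z":0.15,"spin":0,"grip":1},{"x":0,"y":0,"z":0,"spin":0,"grip":1},{"x":0,"y":0,"z":0,"spin":0,"grip":0.8},{"x":0,"y":0,"z":0,"spin":0,"grip":0.6},{"x":0,"y":0,"z":0,"spin":0,"grip":0.5},{"x":0,"y":0,"z":0,"spin":0,"grip":0.5},{"x":0,"y":0,"z":-1,"spin":0,"grip":0.5},{"x":0,"y":0,"z":-2,"spin":0,"grip":0.5},{"x":0,"y":0,"z":-3,"spin":0,"grip":0.3},{"x":0,"y":0,"z":-3,"spin":0,"grip":0},{"x":0,"y":0,"z":-3,"spin":0,"grip":0},{"x":0,"y":0,"z":-2,"spin":0,"grip":0},{"x":0,"y":0,"z":0,"spin":0,"grip":0}]' 25
python3 -c "from h import *;go(465,-283,130,2.695)"
```

```text
clock: 6.9
eef_pos: [442.9, 301.1, 153.9]
tcp_rot: [3.136, 0.005, 2.865]
contact_force: [0.4, 0.6, 0.9]
opening: 1.0
grasp_force: 0.0
t 6.9 at [442.9 301.1 153.9] yaw 2.865 rp [3.136 0.005] need cm [-18.09 -55.58   2.39] spin 0.17 open 1.0 F 0.0
```

```bash
python3 -m jog '[{"x":-1,"y":-3.1,"z":0,"spin":0,"grip":0},{"x":-1,"y":-3.1,"z":0,"spin":0,"grip":0},{"x":-1,"y":-3.1,"z":0,"spin":0,"grip":0},{"x":-1,"y":-3.1,"z":0,"spin":0,"grip":0},{"x":-1,"y":-3.1,"z":0,"spin":0,"grip":0},{"x":-1,"y":-3.1,"z":0,"spin":0,"grip":0},{"x":-1,"y":-3.1,"z":0,"spin":0,"grip":0},{"x":-1,"y":-3.1,"z":0,"spin":0,"grip":0},{"x":-1,"y":-3.1,"z":0,"spin":0,"grip":0},{"x":-1,"y":-3.1,"z":0,"spin":0,"grip":0},{"x":-1,"y":-3.1,"z":0,"spin":0,"grip":0},{"x":-1,"y":-3.1,"z":0,"spin":0,"grip":0},{"x":-1,"y":-3.1,"z":0,"spin":0,"grip":0},{"x":-1,"y":-3.1,"z":0,"spin":0,"grip":0},{"x":-1,"y":-3.1,"z":0,"spin":0,"grip":0},{"x":-1,"y":-3.1,"z":0,"spin":0,"grip":0},{"x":-1,"y":-3.1,"z":0,"spin":0,"grip":0},{"x":-1,"y":-2.9,"z":0,"spin":0.085,"grip":0},{"x":0,"y":0,"z":0,"spin":0.085,"grip":0},{"x":0,"y":0,"z":0,"spin":0,"grip":0}]' 60
python3 -c "
from h import *
from rig import *
go(465,-283,85,2.695)
f=grab_frame('top');pickle.dump(f,open('top1.pkl','wb'))
cv2.imwrite('pics/t1.png',grid(f,[(650,130,20),(430,260,22)]))"
```

```text
clock: 8.57
eef_pos: [461.4, -285.8, 148.6]
tcp_rot: [-3.142, -0.0, 2.688]
contact_force: [0.1, 0.4, 0.4]
opening: 1.0
grasp_force: 0.0
t 8.57 at [ 461.4 -285.8  148.6] yaw 2.688 rp [-3.142 -0.   ] need cm [-0.2   0.41  6.36] spin -0.007 open 1.0 F 0.0
```

View pics/t1.png

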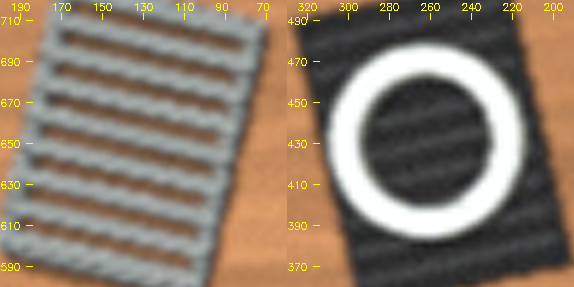

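Run:
```python
from h import *
f=pickle.load(open('top1.pkl','rb'))
def seg(cx,cy,z,half,lo,hi,k=9):
    s=2;n=int(2*half*s);A=np.array([[0,-1/s,cx+half],[-1/s,0,cy+half],[0,0,1]])
    im=cv2.warpPerspective(f['pixels'],Hz(f,z)@A,(n,n),flags=cv2.INTER_CUBIC|cv2.WARP_INVERSE_MAP)
    m=cv2.inRange(cv2.cvtColor(im,cv2.COLOR_BGR2HSV),lo,hi)
    m=cv2.morphologyEx(m,cv2.MORPH_OPEN,np.ones((5,5)))
    c=max(cv2.findContours(m,0,2)[0],key=cv2.contourArea);r=cv2.minAreaRect(c)
    print((cx+half-r[0][1]/s,cy+half-r[0][0]/s),np.array(r[1])/s,r[2],cv2.minEnclosingCircle(c)[1]/s)
seg(650,130,20,88,(0,0,40),(179,90,255))
seg(635,-145,8,85,(90,20,60),(130,255,200))
```

```text
(653.5243988037109, 136.88841247558594) [108.82278442 143.57218933] 13.719345092773438 87.28872680664062
(634.9486465454102, -144.55829620361328) [115.87044525 113.75678253] 83.36748504638672 79.46174621582031
```

```bash
python3 -m jog '[{"x":-0.2,"y":0.4,"z":1.5,"spin":0,"grip":0},{"x":0,"y":0,"z":2.5,"spin":0,"grip":0},{"x":0,"y":0,"z":2,"spin":0,"grip":0},{"x":0,"y":0,"z":1,"spin":0,"grip":0},{"x":0,"y":0,"z":0,"spin":0,"grip":0}]' 60
python3 -c "
from h import *
from rig import *
go(465,-283,16,2.695)
f=grab_frame('scene')
cv2.imwrite('pics/s2.png',cv2.resize(f['pixels'][190:280,110:230],(800,600),interpolation=cv2.INTER_CUBIC))"
```

```text
clock: 9.03
eef_pos: [463.8, -279.9, 76.8]
tcp_rot: [3.141, -0.004, 2.698]
contact_force: [-0.2, 0.8, 0.4]
opening: 1.001
grasp_force: 0.0
t 9.03 at [ 463.8 -279.9   76.8] yaw 2.698 rp [ 3.141 -0.004] need cm [-0.24 -0.23  6.08] spin 0.003 open 1.001 F 0.0
```

View pics/s2.png

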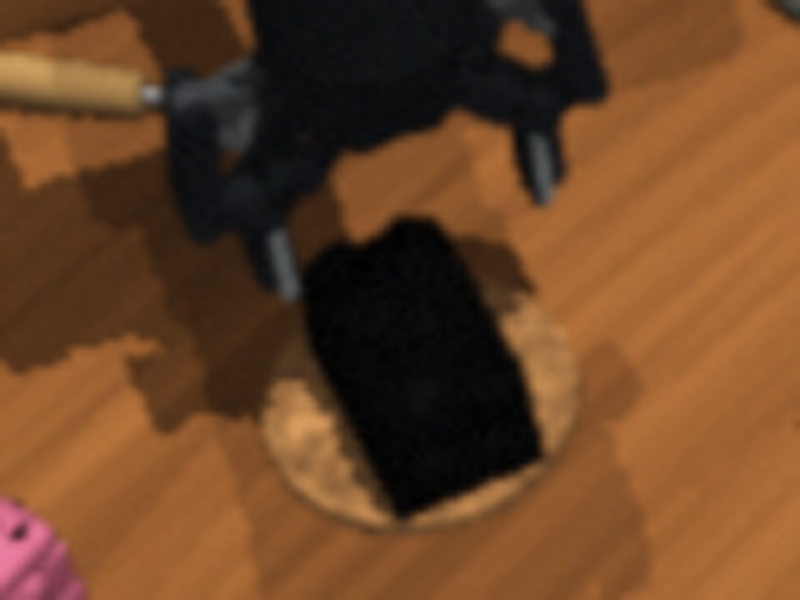

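The fingers straddle the black cave's long sides, tips at about (285,290) and (543,195). I descend and grip.

```bash
python3 -m jog '[{"x":-0.2,"y":-0.25,"z":1.2,"spin":0,"grip":0},{"x":0,"y":0,"z":1.2,"spin":0,"grip":0},{"x":0,"y":0,"z":1.2,"spin":0,"grip":0},{"x":0,"y":0,"z":1.2,"spin":0,"grip":0},{"x":0,"y":0,"z":0.8,"spin":0,"grip":0},{"x":0,"y":0,"z":0.4,"spin":0,"grip":0},{"x":0,"y":0,"z":0,"spin":0,"grip":0},{"x":0,"y":0,"z":0,"spin":0,"grip":0.15},{"x":0,"y":0,"z":0,"spin":0,"grip":0.25},{"x":0,"y":0,"z":0,"spin":0,"grip":0.35},{"x":0,"y":0,"z":0,"spin":0,"grip":0.5},{"x":0,"y":0,"z":0,"spin":0,"grip":0.7},{"x":0,"y":0,"z":0,"spin":0,"grip":0.7},{"x":0,"y":0,"z":0,"spin":0,"grip":0.7}]' 60
python3 -c "from h import *;go(465,-283,16,2.695)"
```

```text
clock: 10.25
eef_pos: [466.5, -285.3, 19.9]
tcp_rot: [-3.141, 0.001, 2.695]
contact_force: [-3.2, 0.3, 7.0]
opening: 0.649
grasp_force: 62.4
t 10.25 at [ 466.5 -285.3   19.9] yaw 2.695 rp [-3.141e+00  1.000e-03] need cm [0.23 0.14 0.39] spin -0.0 open 0.649 F 62.4
```

```bash
python3 -m jog '[{"x":0,"y":0,"z":-0.3,"spin":0,"grip":0.7},{"x":0,"y":0,"z":-0.5,"spin":0,"grip":0.7},{"x":0,"y":0,"z":-1,"spin":0,"grip":0.7},{"x":0,"y":0,"z":-2,"spin":0,"grip":0.7},{"x":0,"y":0,"z":-2.5,"spin":0,"grip":0.7},{"x":0,"y":0,"z":-2.5,"spin":0,"grip":0.7},{"x":0,"y":0,"z":-2.5,"spin":0,"grip":0.7},{"x":0,"y":0,"z":-1.5,"spin":0,"grip":0.7},{"x":0,"y":0,"z":0,"spin":0,"grip":0.7},{"x":0,"y":0,"z":0,"spin":0,"grip":0.7}]' 60
python3 -c "
from h import *
from rig import *
go(653,136.5,145,2.91)
f=grab_frame('scene')
cv2.imwrite('pics/s3.png',cv2.resize(f['pixels'][140:280,90:277],(800,600),interpolation=cv2.INTER_CUBIC))"
```

```text
clock: 11.08
eef_pos: [466.5, -285.0, 147.8]
tcp_rot: [-3.141, 0.002, 2.695]
contact_force: [-1.2, -0.3, -3.2]
opening: 0.656
grasp_force: 64.5
t 11.08 at [ 466.5 -285.   147.8] yaw 2.695 rp [-3.141e+00  2.000e-03] need cm [ 1.39 46.07  0.28] spin -0.215 open 0.656 F 64.5
```

View pics/s3.png

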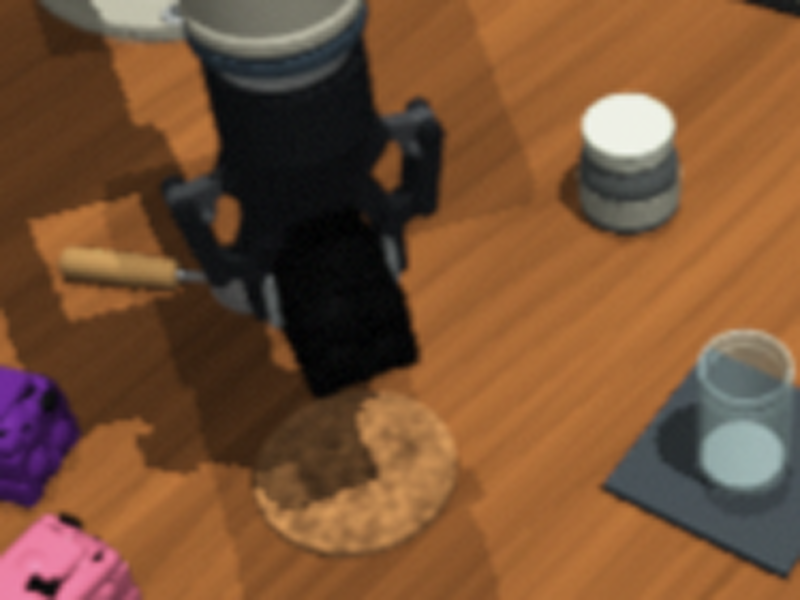

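```bash
python3 -c "
from h import *
f=pickle.load(open('scene.pkl','rb'))
c=[w(f,90+U*187/800,140+V*140/600,136) for U,V in((320,393),(415,360))];print(c)
print((c[0]+c[1])/2-np.array([466.5,-285]), 'along',((c[0]+c[1])/2-np.array([466.5,-285]))@[.902,-.431], 'width',np.linalg.norm(c[0]-c[1]))
"
python3 -m jog '[{"x":0,"y":0.8,"z":0,"spin":0,"grip":0.7},{"x":0.08,"y":1.6,"z":0,"spin":0,"grip":0.7},{"x":0.08,"y":2.4,"z":0,"spin":0,"grip":0.7},{"x":0.08,"y":2.8,"z":0,"spin":0,"grip":0.7},{"x":0.08,"y":2.8,"z":0,"spin":0,"grip":0.7},{"x":0.08,"y":2.8,"z":0,"spin":0,"grip":0.7},{"x":0.08,"y":2.8,"z":0,"spin":0,"grip":0.7},{"x":0.08,"y":2.8,"z":0,"spin":0,"grip":0.7},{"x":0.08,"y":2.8,"z":0,"spin":0,"grip":0.7},{"x":0.08,"y":2.8,"z":0,"spin":0,"grip":0.7},{"x":0.08,"y":2.8,"z":0,"spin":0,"grip":0.7},{"x":0.08,"y":2.8,"z":0,"spin":0,"grip":0.7},{"x":0.08,"y":2.8,"z":0,"spin":0,"grip":0.7},{"x":0.08,"y":2.8,"z":0,"spin":0,"grip":0.7},{"x":0.08,"y":2.8,"z":0,"spin":0,"grip":0.7},{"x":0.08,"y":2.8,"z":0,"spin":0,"grip":0.7},{"x":0.08,"y":2.4,"z":0,"spin":0,"grip":0.7},{"x":0.08,"y":1.6,"z":0,"spin":0,"grip":0.7},{"x":0.08,"y":0.8,"z":0,"spin":0,"grip":0.7},{"x":0,"y":0,"z":0,"spin":0,"grip":0.7}]' 60
python3 -c "from h import *;go(653,136.5,145,2.91)"
```

```text
[array([ 498.68263106, -326.15404537]), array([ 521.83772718, -280.83914694])]
[ 43.76017912 -18.49659616] along 47.44371450838735 width 50.888097781117544
clock: 12.8
eef_pos: [651.5, 137.7, 145.6]
tcp_rot: [-3.141, -0.001, 2.696]
contact_force: [-0.2, -0.1, -3.5]
opening: 0.654
grasp_force: 64.5
t 12.8 at [651.5 137.7 145.6] yaw 2.696 rp [-3.141e+00 -1.000e-03] need cm [-0.18 -0.04  0.06] spin -0.214 open 0.654 F 64.5
```

```bash
python3 -m jog '[{"x":-0.2,"y":0,"z":0.5,"spin":-0.1,"grip":0.7},{"x":0,"y":0,"z":1.5,"spin":-0.115,"grip":0.7},{"x":0,"y":0,"z":2,"spin":0,"grip":0.7},{"x":0,"y":0,"z":2,"spin":0,"grip":0.7},{"x":0,"y":0,"z":2,"spin":0,"grip":0.7},{"x":0,"y":0,"z":1.5,"spin":0,"grip":0.7},{"x":0,"y":0,"z":0.7,"spin":0,"grip":0.7},{"x":0,"y":0,"z":0,"spin":0,"grip":0.7},{"x":0,"y":0,"z":0,"spin":0,"grip":0.7}]' 60
python3 -c "from h import *;go(653,136.5,32,2.91)"
```

```text
clock: 13.55
eef_pos: [653.5, 134.6, 44.9]
tcp_rot: [-3.141, -0.001, 2.909]
contact_force: [0.0, 0.2, -2.4]
opening: 0.651
grasp_force: 64.5
t 13.55 at [653.5 134.6  44.9] yaw 2.909 rp [-3.141e+00 -1.000e-03] need cm [0.09 0.17 1.29] spin -0.001 open 0.651 F 64.5
```

```bash
python3 -m jog '[{"x":0,"y":0.15,"z":0.5,"spin":0,"grip":0.7},{"x":0,"y":0,"z":0.3,"spin":0,"grip":0.7},{"x":0,"y":0,"z":0.2,"spin":0,"grip":0.7},{"x":0,"y":0,"z":0.1,"spin":0,"grip":0.7},{"x":0,"y":0,"z":0.1,"spin":0,"grip":0.7},{"x":0,"y":0,"z":0,"spin":0,"grip":0.7},{"x":0,"y":0,"z":0,"spin":0,"grip":0.7}]' 60
python3 -c "from h import *;go(653,136.5,32,2.91)"
```

```text
clock: 14.13
eef_pos: [654.0, 136.9, 32.8]
tcp_rot: [3.142, 0.0, 2.91]
contact_force: [1.0, 0.5, -2.0]
opening: 0.654
grasp_force: 64.5
t 14.13 at [654.  136.9  32.8] yaw 2.91 rp [3.142 0.   ] need cm [ 0.09 -0.06  0.08] spin -0.0 open 0.654 F 64.5
```

Still carrying the weight, so about 1 mm more, then release.

```bash
python3 -m jog '[{"x":0,"y":0,"z":0.1,"spin":0,"grip":0.7},{"x":0,"y":0,"z":0.1,"spin":0,"grip":0.7},{"x":0,"y":0,"z":0,"spin":0,"grip":0.7}]' 60
python3 -m jog '[{"x":0,"y":0,"z":0,"spin":0,"grip":0.3},{"x":0,"y":0,"z":0,"spin":0,"grip":0.2},{"x":0,"y":0,"z":0,"spin":0,"grip":0.1},{"x":0,"y":0,"z":0,"spin":0,"grip":0},{"x":0,"y":0,"z":0,"spin":0,"grip":0},{"x":0,"y":0,"z":-1,"spin":0,"grip":0},{"x":0,"y":0,"z":-2,"spin":0,"grip":0},{"x":0,"y":0,"z":-2.5,"spin":0,"grip":0},{"x":0,"y":0,"z":-3,"spin":0,"grip":0},{"x":0,"y":0,"z":-3,"spin":0,"grip":0},{"x":0,"y":0,"z":-2,"spin":0,"grip":0},{"x":0,"y":0,"z":0,"spin":0,"grip":0}]' 60
python3 -c "from h import *;go(637.5,-150.5,150)"
```

```text
clock: 14.38
eef_pos: [654.3, 137.0, 32.0]
tcp_rot: [3.141, 0.0, 2.91]
contact_force: [-2.0, -0.1, 7.5]
opening: 0.652
grasp_force: 65.6
clock: 15.38
eef_pos: [656.9, 137.4, 171.9]
tcp_rot: [3.138, 0.007, 2.91]
contact_force: [0.1, 0.6, -0.2]
opening: 1.0
grasp_force: 0.0
t 15.38 at [656.9 137.4 171.9] yaw 2.91 rp [3.138 0.007] need cm [ -4.73 -28.47   2.19] spin 0 open 1.0 F 0.0
```

```bash
python3 -m jog '[{"x":-0.47,"y":-2.85,"z":0,"spin":0,"grip":0},{"x":-0.47,"y":-2.85,"z":0,"spin":0,"grip":0},{"x":-0.47,"y":-2.85,"z":0,"spin":0,"grip":0},{"x":-0.47,"y":-2.85,"z":0,"spin":0,"grip":0},{"x":-0.47,"y":-2.85,"z":0,"spin":0,"grip":0},{"x":-0.47,"y":-2.85,"z":0,"spin":0,"grip":0},{"x":-0.47,"y":-2.85,"z":0,"spin":0,"grip":0},{"x":-0.47,"y":-2.85,"z":0,"spin":0,"grip":0},{"x":-0.47,"y":-2.85,"z":1,"spin":0,"grip":0},{"x":-0.47,"y":-2.85,"z":2,"spin":0,"grip":0},{"x":0,"y":0,"z":2.5,"spin":0,"grip":0},{"x":0,"y":0,"z":1.5,"spin":0,"grip":0},{"x":0,"y":0,"z":0,"spin":0,"grip":0}]' 60
python3 -c "
from h import *
from rig import *
go(637.5,-150.5,33)
f=grab_frame('scene')
a=cv2.resize(f['pixels'][190:280,215:315],(400,360),interpolation=cv2.INTER_CUBIC)
g=grab_frame('top');pickle.dump(g,open('top2.pkl','wb'))
b=grid(g,[(650,130,20),(460,-290,8)]);a=cv2.copyMakeBorder(a,0,0,0,b.shape[1]-400,0)
cv2.imwrite('pics/m4.png',np.vstack([b,a])[:600])"
```

```text
clock: 16.47
eef_pos: [631.5, -151.4, 92.1]
tcp_rot: [3.142, -0.006, 2.909]
contact_force: [-1.0, 0.2, -0.4]
opening: 1.0
grasp_force: 0.0
t 16.47 at [ 631.5 -151.4   92.1] yaw 2.909 rp [ 3.142 -0.006] need cm [-0.56  0.23  5.91] spin 0 open 1.0 F 0.0
```

View pics/m4.png

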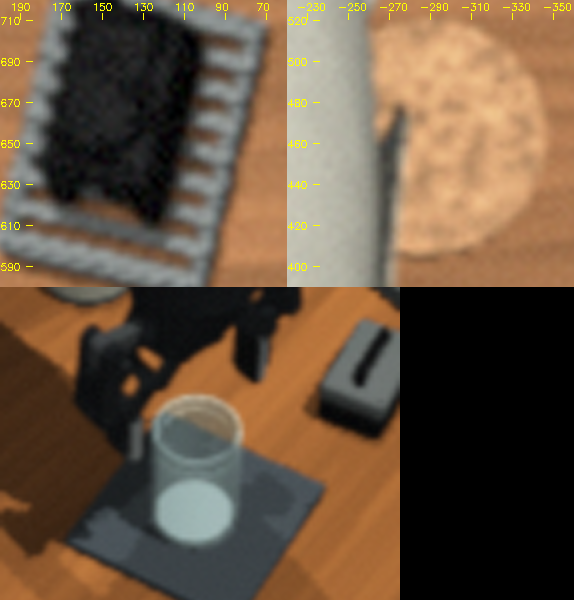

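The cave sits centred on the drainer, and the cork is free with its centre at about (462.5,-288.8). The jar lies between the open fingers. I correct by about 6 mm, go down and grip.

```bash
python3 -m jog '[{"x":-0.55,"y":0.2,"z":0,"spin":0,"grip":0},{"x":0,"y":0,"z":1,"spin":0,"grip":0},{"x":0,"y":0,"z":1.2,"spin":0,"grip":0},{"x":0,"y":0,"z":1.2,"spin":0,"grip":0},{"x":0,"y":0,"z":1.2,"spin":0,"grip":0},{"x":0,"y":0,"z":0.8,"spin":0,"grip":0},{"x":0,"y":0,"z":0.4,"spin":0,"grip":0},{"x":0,"y":0,"z":0,"spin":0,"grip":0.15},{"x":0,"y":0,"z":0,"spin":0,"grip":0.25},{"x":0,"y":0,"z":0,"spin":0,"grip":0.35},{"x":0,"y":0,"z":0,"spin":0,"grip":0.45},{"x":0,"y":0,"z":0,"spin":0,"grip":0.7},{"x":0,"y":0,"z":0,"spin":0,"grip":0.7},{"x":0,"y":0,"z":0,"spin":0,"grip":0.7}]' 45
python3 -c "from h import *;go(637.5,-150.5,33)"
```

```text
clock: 17.73
eef_pos: [640.8, -151.1, 38.7]
tcp_rot: [-3.141, 0.002, 2.91]
contact_force: [-0.2, -1.9, 5.6]
opening: 0.611
grasp_force: 40.1
t 17.73 at [ 640.8 -151.1   38.7] yaw 2.91 rp [-3.141e+00  2.000e-03] need cm [ 0.34 -0.02  0.57] spin 0 open 0.611 F 40.1
```

```bash
python3 -m jog '[{"x":0,"y":0,"z":-0.3,"spin":0,"grip":0.7},{"x":0,"y":0,"z":-0.7,"spin":0,"grip":0.7},{"x":0,"y":0,"z":-1.5,"spin":0,"grip":0.7},{"x":0,"y":0,"z":-2,"spin":0,"grip":0.7},{"x":0,"y":0,"z":-2,"spin":0,"grip":0.7},{"x":0,"y":0,"z":-1,"spin":0,"grip":0.7},{"x":0,"y":0,"z":-0.5,"spin":0,"grip":0.7},{"x":0,"y":0,"z":0,"spin":0,"grip":0.7},{"x":0,"y":0,"z":0,"spin":0,"grip":0.7}]' 45
python3 -c "
from h import *
from rig import *
go(462.5,-288.8,115)
f=grab_frame('scene')
cv2.imwrite('pics/s5.png',cv2.resize(f['pixels'][160:280,200:330],(650,600),interpolation=cv2.INTER_CUBIC))"
```

```text
clock: 18.48
eef_pos: [639.7, -150.5, 117.2]
tcp_rot: [3.142, -0.001, 2.91]
contact_force: [-0.1, 0.1, -1.6]
opening: 0.613
grasp_force: 41.0
t 18.48 at [ 639.7 -150.5  117.2] yaw 2.91 rp [ 3.142e+00 -1.000e-03] need cm [ 14.07 -17.53   0.22] spin 0 open 0.613 F 41.0
```

View pics/s5.png

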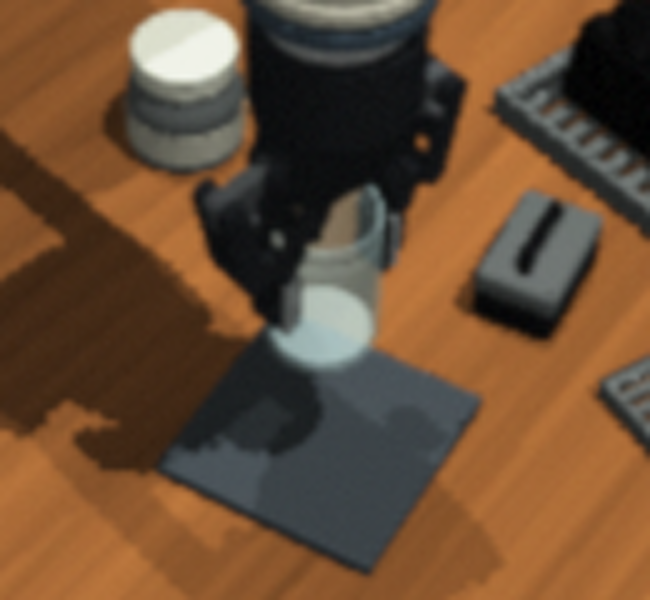

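```bash
python3 -c "
from h import *
f=pickle.load(open('scene.pkl','rb'));print(w(f,264.4,225,89)-[639.7,-150.5])"
python3 -m jog '[{"x":0.4,"y":-0.5,"z":0,"spin":0,"grip":0.7},{"x":0.9,"y":-1.1,"z":0,"spin":0,"grip":0.7},{"x":1.4,"y":-1.8,"z":0,"spin":0,"grip":0.7},{"x":1.7,"y":-2.1,"z":0,"spin":0,"grip":0.7},{"x":1.7,"y":-2.1,"z":0,"spin":0,"grip":0.7},{"x":1.7,"y":-2.1,"z":0,"spin":0,"grip":0.7},{"x":1.7,"y":-2.1,"z":0,"spin":0,"grip":0.7},{"x":1.7,"y":-2.1,"z":0,"spin":0,"grip":0.7},{"x":1.4,"y":-1.8,"z":0,"spin":0,"grip":0.7},{"x":0.9,"y":-1.2,"z":0.5,"spin":0,"grip":0.7},{"x":0.5,"y":-0.6,"z":1,"spin":0,"grip":0.7},{"x":0,"y":0,"z":1.5,"spin":0,"grip":0.7},{"x":0,"y":0,"z":1.5,"spin":0,"grip":0.7},{"x":0,"y":0,"z":1,"spin":0,"grip":0.7},{"x":0,"y":0,"z":0.5,"spin":0,"grip":0.7},{"x":0,"y":0,"z":0,"spin":0,"grip":0.7},{"x":0,"y":0,"z":0,"spin":0,"grip":0.7}]' 45
python3 -c "from h import *;go(464,-288.8,38.5)"
```

```text
[-2.87848194  4.13516921]
clock: 19.95
eef_pos: [463.6, -288.6, 57.6]
tcp_rot: [3.141, -0.001, 2.91]
contact_force: [-0.1, 0.3, -1.4]
opening: 0.613
grasp_force: 41.0
t 19.95 at [ 463.6 -288.6   57.6] yaw 2.91 rp [ 3.141e+00 -1.000e-03] need cm [-0.04 -0.01  1.91] spin 0 open 0.613 F 41.0
```

```bash
python3 -m jog '[{"x":0,"y":0,"z":0.6,"spin":0,"grip":0.7},{"x":0,"y":0,"z":0.5,"spin":0,"grip":0.7},{"x":0,"y":0,"z":0.3,"spin":0,"grip":0.7},{"x":0,"y":0,"z":0.2,"spin":0,"grip":0.7},{"x":0,"y":0,"z":0.1,"spin":0,"grip":0.7},{"x":0,"y":0,"z":0.1,"spin":0,"grip":0.7},{"x":0,"y":0,"z":0,"spin":0,"grip":0.7},{"x":0,"y":0,"z":0,"spin":0,"grip":0.7}]' 45
python3 -c "from h import *;go(464,-288.8,38.5)"
```

```text
clock: 20.62
eef_pos: [463.7, -288.8, 39.9]
tcp_rot: [-3.142, 0.0, 2.91]
contact_force: [0.5, -0.3, -0.8]
opening: 0.616
grasp_force: 41.0
t 20.62 at [ 463.7 -288.8   39.9] yaw 2.91 rp [-3.142  0.   ] need cm [-0.03  0.01  0.14] spin 0 open 0.616 F 41.0
```

```bash
python3 -m jog '[{"x":0,"y":0,"z":0.1,"spin":0,"grip":0.7},{"x":0,"y":0,"z":0.1,"spin":0,"grip":0.7},{"x":0,"y":0,"z":0,"spin":0,"grip":0.7}]' 45
python3 -m jog '[{"x":0,"y":0,"z":0,"spin":0,"grip":0.35},{"x":0,"y":0,"z":0,"spin":0,"grip":0.25},{"x":0,"y":0,"z":0,"spin":0,"grip":0.1},{"x":0,"y":0,"z":0,"spin":0,"grip":0},{"x":0,"y":0,"z":0,"spin":0,"grip":0},{"x":0,"y":0,"z":-1,"spin":0,"grip":0},{"x":0,"y":0,"z":-2,"spin":0,"grip":0},{"x":0,"y":0,"z":-2.5,"spin":0,"grip":0},{"x":0,"y":0,"z":-3,"spin":0,"grip":0},{"x":0,"y":0,"z":-3,"spin":0,"grip":0},{"x":0,"y":0,"z":-2,"spin":0,"grip":0},{"x":0,"y":0,"z":0,"spin":0,"grip":0}]' 45
python3 -c "from h import *;go(441.7,301,110,2.865)"
```

```text
clock: 20.87
eef_pos: [463.9, -289.0, 38.7]
tcp_rot: [-3.141, 0.001, 2.91]
contact_force: [-1.3, 2.0, 10.0]
opening: 0.612
grasp_force: 41.9
clock: 21.87
eef_pos: [465.9, -290.2, 178.0]
tcp_rot: [-3.139, 0.007, 2.91]
contact_force: [1.5, -0.3, 0.6]
opening: 0.996
grasp_force: 0.0
t 21.87 at [ 465.9 -290.2  178. ] yaw 2.91 rp [-3.139  0.007] need cm [15.94 56.99  6.8 ] spin 0.045 open 0.996 F 0.0
```

```bash
python3 -m jog '[{"x":0.9,"y":3.1,"z":0,"spin":0,"grip":0},{"x":0.9,"y":3.2,"z":0,"spin":0,"grip":0.45},{"x":0.9,"y":3.2,"z":0,"spin":0,"grip":0.45},{"x":0.9,"y":3.2,"z":0,"spin":0,"grip":0.45},{"x":0.9,"y":3.2,"z":0,"spin":0,"grip":0.45},{"x":0.9,"y":3.2,"z":0,"spin":0,"grip":0.45},{"x":0.9,"y":3.2,"z":0,"spin":0,"grip":0.45},{"x":0.9,"y":3.2,"z":0,"spin":0,"grip":0.45},{"x":0.9,"y":3.2,"z":0,"spin":0,"grip":0.45},{"x":0.9,"y":3.2,"z":0,"spin":0,"grip":0.45},{"x":0.9,"y":3.2,"z":0,"spin":0,"grip":0.45},{"x":0.9,"y":3.2,"z":0,"spin":0,"grip":0.45},{"x":0.9,"y":3.2,"z":0,"spin":0,"grip":0.45},{"x":0.9,"y":3.2,"z":0,"spin":0,"grip":0.45},{"x":0.9,"y":3.2,"z":0,"spin":0,"grip":0.45},{"x":0.9,"y":3.2,"z":0,"spin":0,"grip":0.45},{"x":0.9,"y":3.2,"z":1,"spin":0,"grip":0.45},{"x":0.7,"y":2.7,"z":2,"spin":0,"grip":0.45},{"x":0,"y":0,"z":2,"spin":0,"grip":0.45},{"x":0,"y":0,"z":0,"spin":0,"grip":0.45}]' 25
python3 -c "
from h import *
from rig import *
go(441,301,9)
g=grab_frame('top');pickle.dump(g,open('top3.pkl','wb'))
cv2.imwrite('pics/m6.png',grid(g,[(460,-290,8),(635,-145,8)]))"
```

```text
clock: 23.53
eef_pos: [436.5, 302.7, 119.5]
tcp_rot: [-3.138, -0.004, 2.912]
contact_force: [-0.4, -1.4, -0.5]
opening: 0.548
grasp_force: 0.0
t 23.53 at [436.5 302.7 119.5] yaw 2.912 rp [-3.138 -0.004] need cm [-0.48 -0.06 11.05] spin 0 open 0.548 F 0.0
```

View pics/m6.png

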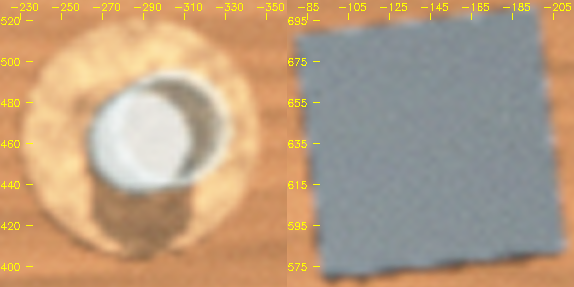

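The jar stands mid-cork (base about (139,140), cork centre about (140,138)), and the slate is centred at (634.8,-145.2). Next is the ring.

```bash
python3 -m jog '[{"x":-0.4,"y":0,"z":1.5,"spin":0,"grip":0.45},{"x":0,"y":0,"z":2.5,"spin":0,"grip":0.45},{"x":0,"y":0,"z":2.5,"spin":0,"grip":0.45},{"x":0,"y":0,"z":2,"spin":0,"grip":0.45},{"x":0,"y":0,"z":1.2,"spin":0,"grip":0.45},{"x":0,"y":0,"z":0.7,"spin":0,"grip":0.45},{"x":0,"y":0,"z":0.5,"spin":0,"grip":0.45},{"x":0,"y":0,"z":0,"spin":0,"grip":0.45},{"x":0,"y":0,"z":0,"spin":0,"grip":0.7},{"x":0,"y":0,"z":0,"spin":0,"grip":0.8},{"x":0,"y":0,"z":0,"spin":0,"grip":0.9},{"x":0,"y":0,"z":0,"spin":0,"grip":1},{"x":0,"y":0,"z":0,"spin":0,"grip":1},{"x":0,"y":0,"z":0,"spin":0,"grip":1}]' 25
python3 -c "from h import *;go(441,301,9)"
```

```text
clock: 24.75
eef_pos: [443.3, 302.3, 14.7]
tcp_rot: [3.14, 0.001, 2.91]
contact_force: [-0.6, 0.1, 6.9]
opening: 0.128
grasp_force: 27.3
t 24.75 at [443.3 302.3  14.7] yaw 2.91 rp [3.14e+00 1.00e-03] need cm [ 0.19 -0.18  0.57] spin 0 open 0.128 F 27.3
```

```bash
python3 -m jog '[{"x":0,"y":0,"z":-0.3,"spin":0,"grip":1},{"x":0,"y":0,"z":-0.7,"spin":0,"grip":1},{"x":0,"y":0,"z":-1.5,"spin":0,"grip":1},{"x":0,"y":0,"z":-2.5,"spin":0,"grip":1},{"x":0,"y":0,"z":-2.5,"spin":0,"grip":1},{"x":0,"y":0,"z":-2.5,"spin":0,"grip":1},{"x":0,"y":0,"z":-2,"spin":0,"grip":1},{"x":0,"y":0,"z":-1,"spin":0,"grip":1},{"x":0,"y":0,"z":0,"spin":0,"grip":1},{"x":0,"y":0,"z":0,"spin":0,"grip":1}]' 25
python3 -c "
from h import *
from rig import *
go(646.4,-105.1,140)
f=grab_frame('scene')
cv2.imwrite('pics/s7.png',cv2.resize(f['pixels'][60:180,210:370],(800,600),interpolation=cv2.INTER_CUBIC))"
```

```text
clock: 25.58
eef_pos: [442.7, 301.8, 143.8]
tcp_rot: [3.141, 0.0, 2.91]
contact_force: [-0.6, 0.4, -0.4]
opening: 0.127
grasp_force: 27.2
t 25.58 at [442.7 301.8 143.8] yaw 2.91 rp [3.141 0.   ] need cm [-29.17 -34.92   0.38] spin 0 open 0.127 F 27.2
```

View pics/s7.png

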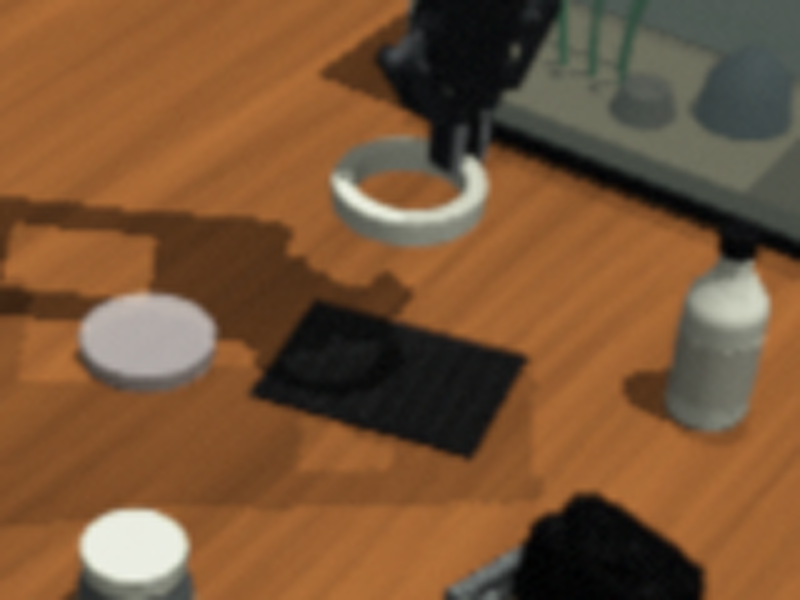

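The ring hangs level in the fingers at (410,190). I carry it to the slate.

```bash
python3 -m jog '[{"x":-0.8,"y":-1,"z":0,"spin":0,"grip":1},{"x":-1.6,"y":-1.9,"z":0,"spin":0,"grip":1},{"x":-2,"y":-2.4,"z":0,"spin":0,"grip":1},{"x":-2,"y":-2.4,"z":0,"spin":0,"grip":1},{"x":-2,"y":-2.4,"z":0,"spin":0,"grip":1},{"x":-2,"y":-2.4,"z":0,"spin":0,"grip":1},{"x":-2,"y":-2.4,"z":0,"spin":0,"grip":1},{"x":-2,"y":-2.4,"z":0,"spin":0,"grip":1},{"x":-2,"y":-2.4,"z":0,"spin":0,"grip":1},{"x":-2,"y":-2.4,"z":0,"spin":0,"grip":1},{"x":-2,"y":-2.4,"z":0,"spin":0,"grip":1},{"x":-2,"y":-2.4,"z":0,"spin":0,"grip":1},{"x":-2.1,"y":-2.5,"z":0,"spin":0,"grip":1},{"x":-2.1,"y":-2.5,"z":0,"spin":0,"grip":1},{"x":-1.6,"y":-1.9,"z":0,"spin":0,"grip":1},{"x":-0.9,"y":-1.2,"z":0,"spin":0,"grip":1},{"x":0,"y":0,"z":1,"spin":0,"grip":1},{"x":0,"y":0,"z":2,"spin":0,"grip":1},{"x":0,"y":0,"z":2,"spin":0,"grip":1},{"x":0,"y":0,"z":1,"spin":0,"grip":1}]' 25
python3 -c "from h import *;go(646.4,-105.1,18.5)"
```

```text
clock: 27.3
eef_pos: [642.8, -104.6, 80.1]
tcp_rot: [-3.142, -0.005, 2.91]
contact_force: [-0.6, 0.0, -1.5]
opening: 0.129
grasp_force: 27.2
t 27.3 at [ 642.8 -104.6   80.1] yaw 2.91 rp [-3.142 -0.005] need cm [-0.36  0.03  6.16] spin 0 open 0.129 F 27.2
```

```bash
python3 -m jog '[{"x":0,"y":0,"z":1.5,"spin":0,"grip":1},{"x":0,"y":0,"z":1.5,"spin":0,"grip":1},{"x":0,"y":0,"z":1,"spin":0,"grip":1},{"x":0,"y":0,"z":0.5,"spin":0,"grip":1},{"x":0,"y":0,"z":0,"spin":0,"grip":1},{"x":0,"y":0,"z":0,"spin":0,"grip":1}]' 25
python3 -c "
from h import *
from rig import *
go(646.4,-105.1,18.5)
g=grab_frame('top');f=grab_frame('scene')
a=cv2.resize(f['pixels'][180:275,225:330],(318,287))
cv2.imwrite('pics/m8.png',np.hstack([grid(g,[(635,-145,8),(635,-145,40)]),a[:287,:226]]))"
```

```text
clock: 27.8
eef_pos: [645.5, -105.4, 38.9]
tcp_rot: [-3.142, -0.0, 2.91]
contact_force: [0.1, -0.0, -0.2]
opening: 0.125
grasp_force: 27.3
t 27.8 at [ 645.5 -105.4   38.9] yaw 2.91 rp [-3.142 -0.   ] need cm [-0.08  0.05  2.04] spin 0 open 0.125 F 27.3
```

View pics/m8.png

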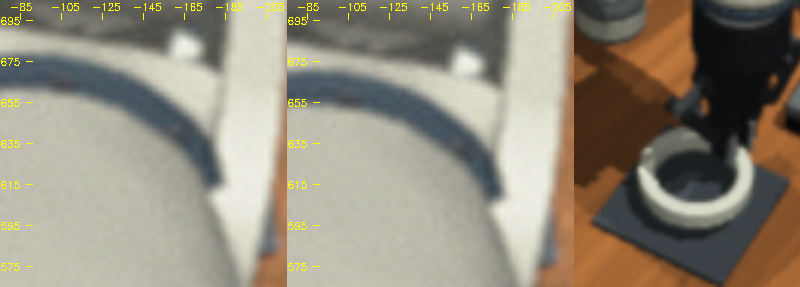

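The scene view shows the ring over the slate, with the top view blocked by the arm. I lower it the last 20 mm.

```bash
python3 -m jog '[{"x":0,"y":0,"z":0.7,"spin":0,"grip":1},{"x":0,"y":0,"z":0.5,"spin":0,"grip":1},{"x":0,"y":0,"z":0.3,"spin":0,"grip":1},{"x":0,"y":0,"z":0.2,"spin":0,"grip":1},{"x":0,"y":0,"z":0.1,"spin":0,"grip":1},{"x":0,"y":0,"z":0.1,"spin":0,"grip":1},{"x":0,"y":0,"z":0,"spin":0,"grip":1},{"x":0,"y":0,"z":0,"spin":0,"grip":1}]' 25
python3 -c "from h import *;go(646.4,-105.1,18.5)"
```

```text
clock: 28.57
eef_pos: [645.6, -105.7, 19.8]
tcp_rot: [3.142, 0.0, 2.91]
contact_force: [0.3, 0.4, 0.6]
opening: 0.13
grasp_force: 27.2
t 28.57 at [ 645.6 -105.7   19.8] yaw 2.91 rp [3.142 0.   ] need cm [-0.06  0.08  0.13] spin 0 open 0.13 F 27.2
```

```bash
for i in 1; do python3 -m jog '[{"x":0,"y":0,"z":0.1,"spin":0,"grip":1},{"x":0,"y":0,"z":0.1,"spin":0,"grip":1},{"x":0,"y":0,"z":0,"spin":0,"grip":1},{"x":0,"y":0,"z":0,"spin":0,"grip":1}]' 25; done
```

```text
clock: 28.9
eef_pos: [645.8, -105.7, 18.7]
tcp_rot: [3.142, 0.001, 2.91]
contact_force: [-3.0, 1.1, 7.3]
opening: 0.128
grasp_force: 28.1
```

Contact (7 N). I release, rise and withdraw clear.

```bash
python3 -m jog '[{"x":0,"y":0,"z":0,"spin":0,"grip":0.85},{"x":0,"y":0,"z":0,"spin":0,"grip":0.7},{"x":0,"y":0,"z":0,"spin":0,"grip":0.55},{"x":0,"y":0,"z":0,"spin":0,"grip":0.5},{"x":0,"y":0,"z":0,"spin":0,"grip":0.5},{"x":0,"y":0,"z":-1,"spin":0,"grip":0.5},{"x":0,"y":0,"z":-2,"spin":0,"grip":0.5},{"x":0,"y":0,"z":-3,"spin":0,"grip":0.5},{"x":0,"y":0,"z":-3,"spin":0,"grip":0.5},{"x":0,"y":0,"z":-3,"spin":0,"grip":0.5},{"x":0,"y":0,"z":-3,"spin":0,"grip":0.5},{"x":1.2,"y":2.5,"z":-2,"spin":0,"grip":0.5},{"x":2.5,"y":3,"z":0,"spin":0,"grip":0.5},{"x":2.5,"y":3,"z":0,"spin":0,"grip":0.5},{"x":2.5,"y":3,"z":0,"spin":0,"grip":0.5},{"x":2.5,"y":3,"z":0,"spin":0,"grip":0.5},{"x":2.5,"y":3,"z":0,"spin":0,"grip":0.5},{"x":2.5,"y":3,"z":0,"spin":0,"grip":0.5},{"x":2.5,"y":3,"z":0,"spin":0,"grip":0.5},{"x":0,"y":0,"z":0,"spin":0,"grip":0.5}]' 25
python3 -m jog '[{"x":2.5,"y":3,"z":0,"spin":0,"grip":0.5},{"x":2.5,"y":3,"z":0,"spin":0,"grip":0.5},{"x":2.5,"y":3,"z":0,"spin":0,"grip":0.5},{"x":2.5,"y":3,"z":0,"spin":0,"grip":0.5},{"x":0,"y":0,"z":0,"spin":0,"grip":0.5},{"x":0,"y":0,"z":0,"spin":0,"grip":0.5}]' 25
python3 -c "
from h import *
from rig import *
g=grab_frame('top')
cv2.imwrite('pics/m9.png',grid(g,[(635,-145,8),(460,-290,8),(650,130,20),(635,-145,26)]))"
```

```text
clock: 30.57
eef_pos: [514.6, 170.8, 188.5]
tcp_rot: [3.14, -0.001, 2.913]
contact_force: [0.6, -0.4, 0.1]
opening: 0.501
grasp_force: 0.0
clock: 31.07
eef_pos: [447.0, 307.2, 188.4]
tcp_rot: [3.141, 0.0, 2.913]
contact_force: [1.1, -0.0, 0.5]
opening: 0.502
grasp_force: 0.0
```

View pics/m9.png

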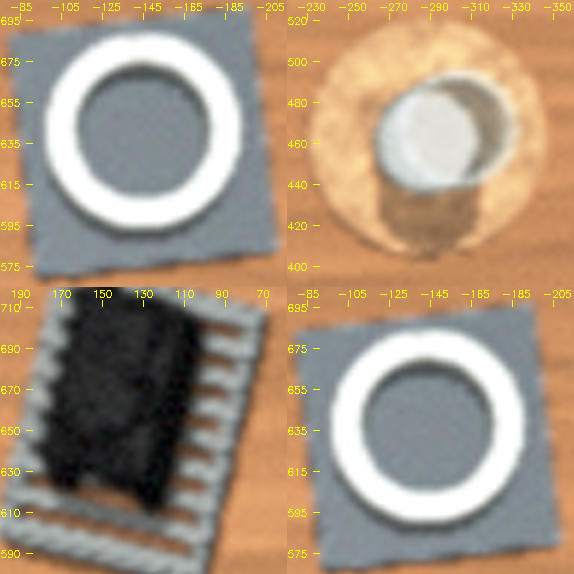

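Ring and jar are centred within about 3 mm. One last check of the cave lengthwise: project its ideal outline (green, base and top) onto both views.

```bash
python3 -c "
from h import *
from rig import *
o=[]
for n,(r0,r1,c0,c1) in (('top',(100,190,155,230)),('scene',(130,220,285,360))):
    f=grab_frame(n);a=cv2.resize(f['pixels'][r0:r1,c0:c1],None,fx=5.3,fy=5.3,interpolation=cv2.INTER_CUBIC)
    for z,h,col,L in ((20,29,(0,255,0),47),(84,27,(0,255,255),47),(20,52,(0,0,255),70)):
        e=np.array([np.cos(-.232),np.sin(-.232)]);m=np.array([-e[1],e[0]]);c=np.array([653,136.5])
        q=np.array([np.r_[c+i*L*e+j*h*m,z,1] for i,j in((1,1),(1,-1),(-1,-1),(-1,1))])@P(f).T
        q=(q[:,:2]/q[:,2:]-[c0,r0])*5.3+2.2
        cv2.polylines(a,[q.astype(int)],True,col,1)
    o.append(a)
cv2.imwrite('pics/z.png',np.hstack(o))"
```

```text
(no output)
```

View pics/z.png

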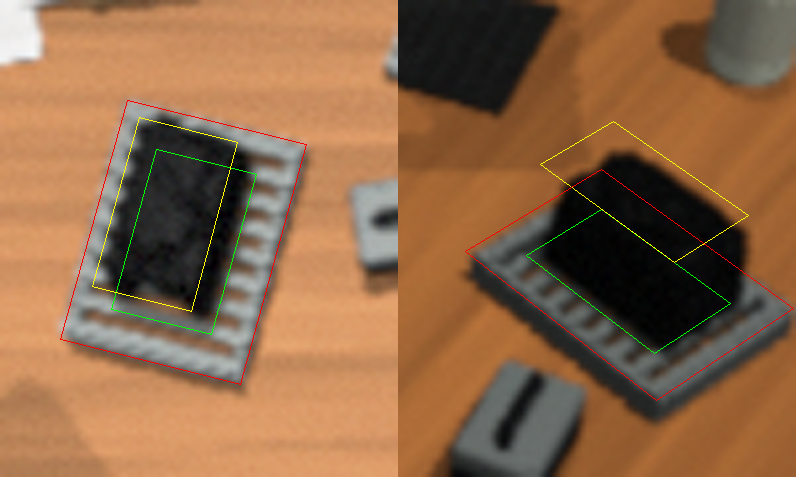

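The red outline fits the drainer. The cave's sides and +x end lie within a few mm of the ideal outline, inside the 15 mm limit. The arm is well clear.

```bash
python3 -c "
from rig import *
print(sign_off())"
```

```text
the job is handed in; nothing more can be done
None
```

I handed the job in at about 31 s: the cave is on the drainer, the jar on the cork coaster and the feeding ring on the slate plate, each within about 6 mm of its middle by my last pictures; sign-off did not return a verdict.

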